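# Skewer the washed hose collars and set them to drip

## Task

Pick up the rod skewer by its black post, run its rod through both of the large collars standing in their wash rack and lift them out together. Then stand the skewer on the drip mat, with both collars hanging on its rod, and let go.

Things in the scene. Friction and masses are not known exactly. Their poses are not given: they have to be found in the camera images.
- skewer_grip (a point): Skewer: foot plate 120x70x8 mm (90 behind, 30 before the post axis), black post 24x24, top 150 above the foot's underside; steel rod 10 thick along +x, pointing roughly away from the robot, 55 below this point, ball end 16 thick, tip 180 from the post axis. Point: on the post axis, 125 above the underside; grip here from above, either pair of faces. z up. 0.6 kg, balances near the post, also loaded.
- collar_a_center (a point): Large black plastic collar, a ring 70 mm outside, hole 40, 14 thick, 60 g, standing on edge in a fixed white wire rack with collar b; a is on the robot's right (low y). Point: hole centre, 95 mm above the table; x along the hole, towards b. Lifts straight up out of the rack, raise it 60 mm. The rack beside it, nearer or farther, holds two small collars (46 outside): not wanted.
- collar_b_center (a point): Second large collar, same size, same rack, 44 mm beyond a on the common axis, which runs roughly from the robot's right to its left, level. Point: hole centre; x along the hole. The rack is open at both ends and along the axis, 92 mm wide, ends 32 mm outside a and b; wire posts 106 mm high stand 26 mm to either side of the axis, beside the collars.
- mat_top (a point): Drip mat, to the robot's right: fixed, black ribbed rubber, 280 mm (its x, roughly away from the robot) by 240 mm (its y), 5 mm thick. Point: centre of its upper face; z up. Collars hung on the rod of the standing skewer clear it by 20 mm.
Things that resemble listed ones, but are neither listed nor needed, are in the scene too. What is shaped like the part that bears collar_a_center but green or turquoise is not meant.

How it is judged:
By the outcome, as a careful person would: the job done as asked, in the order asked, and still so for the second after the job is handed in, with the robot touching nothing.
It also fails if it takes over 51 s, if anything falls off the work surface, if the arm or the gripper's body presses on something with over 40 N, if the wrist force passes 120 N, or if a joint passes its speed limit or range.

## Robot

A 6-joint arm with a two-finger parallel gripper is mounted at the origin on the work surface. World frame = base frame: x ahead of the robot, y to its left, z up, the work surface at z = 0. Lengths are in m, angles in rad, forces in N, time in s.
With the tool pointing down it reaches from about 0.375 to 0.975 m from the base axis. Payload 3.8 kg.
Tool frame: the origin (TCP) lies at the very end of the fingers, on their centre line; the grasp point (between the pads) lies 19 mm behind it; y points along the fingers, x is the direction in which the jaws open and shut, and the axes are right-handed (so a half turn about y gives the same grasp; the last joint's range is limited). The gripper opens to 85 mm and grips with 20 to 120 N. Pads are 22 mm wide; open, the fingers measure 114 mm over their backs; the gripper's body (76 mm by 85 mm) begins 54 mm behind the grasp point. The pads swing forward as they close: fully open they stand 13 mm farther back than shut.
Start: joints at [1.18, 0.264, 1.604, -0, 1.274, -0.037], TCP at [0.234, 0.633, 0.231] pointing down, gripper open.
Joint ranges: [-2.63, 2.63], [-0.94, 2.18], [0.31, 2.57], [-1.31, 4.45], [0, 2.66], [-2.55, 2.55]. Speed limits (rad/s): [2.57, 2.57, 3.14, 3.14, 3.14, 3.14].

## Interface

Orientations are given as a rotation vector (axis times angle).
In Python, from workcell import bot, cams gives the robot as it stands.
- The arm moves only by the tool play_rows, never from a script. Its argument "motion" is a list of rows, each a list of 2 entries, a list of its own where there are three numbers: the shift along the world's x, y, z normalised to -1 to 1, where 1 is 400 mm, then the turn, a rotation vector about the world's x, y, z normalised to -1 to 1, where 1 is pi/4 rad. In form: [[[tx, ty, tz], [ax, ay, az]], ...]. A call has 1 to 10 rows; each row is the pose to reach, as a shift and turn from the pose commanded when the call began; what a row does not reach only later rows make up. A row lasts 1/8 s, in which the tool goes at most 62.5 mm and 10.7 degrees, less where a joint would pass 70% of its speed; a pose out of reach is approached as far as the arm can. A call with a number of a shift or a turn outside -1 to 1 is refused whole. A call with a gripper value outside its range is refused whole. "gripper" is the closure, from 0 (fully open) to 1 (shut), set as the call begins (left out, the last holds). The fingers move at their own pace and stop on an object; "squeeze" is the grip in N (left out, the last holds). Time passes only in rows, so rows that repeat a pose let the fingers close. It gives the time, the measured TCP pose, the force and the opening at its end, in the units of the state.
- bot.read_state(): the state, without advancing time (a new reading comes with each control period).
- cams.read_camera(name): name is "scene" or "top" or "wrist"; returns (picture, depth): 420x560x3 uint8, red, green, blue; 420x560 float32, m along the optical axis (not along the pixel's ray), 0 where there is no reading.
- cams.calibration(name): a dict with "mtx" (3x3 intrinsics, pixels), "R" (3x3) and "t" (3): a world point X has camera coordinates R X + t; the wrist camera has in their place "tool_from_camera" (4x4, takes a point from camera to tool coordinates, whose origin is the TCP and whose axes are the tool frame's). Camera axes: x right, y down, z forward; pixel columns grow to the right and rows downward; lengths in m; the calibration is good to about 2 mm. A picture is of the moment at which its call begins: read the wrist's pose just before it. calibration takes no time and is no camera call.
- bot.finish_job(): hands the job in, once; it reports no verdict.
Trained networks look in the newest picture that a camera, given by its name, has taken for a name from the list of things; names that differ only in an ending like _2 or _b are one class to them, and where a whole thing is asked for, a point or a joint stands for the part that bears it (a point fixed in the world has none). Each returns a list of dicts, best first, with "conf" (0 to 1); they miss things now and then, are a little off and sometimes report something else, mostly with a low value. They report only what shows in the picture. A call takes as long as a camera call. They do not tell look-alikes from the thing itself.
- cams.recognise(camera, label): "xyz" ([x, y, z] in m, in the coordinates of the camera as it stood for that picture, good to about 4 mm: the middle of the surface that is visible of it).
- cams.regions_of(camera, label): "mask" (420x560 bool, what is visible of it).
- cams.mark_of(camera, label): "xyz" ([x, y, z] in m, in the coordinates of the camera as it stood for that picture, good to about 4 mm: a listed point, or the origin of a listed thing).
The state is a dict: "time": time; "q": joint angles; "joint_vel": joint speeds; "joint_torque": joint torques, N m; "tool_pos": TCP position; "tcp_rot": TCP orientation; "wrist_force": force on the tool from outside, world axes, zero at the start; "torque": the same for the moment, N m; "width": opening from 0.0 (shut) to 1.0 (fully open).
Only numpy, scipy, OpenCV 4.12 (cv2) and the standard library are available. Lean on these libraries where they do the work, as an engineer would, in place of code of your own. Each camera call takes 0.05 s, during which the arm holds its last target.

## Working session

There is one attempt and no reset: what is moved stays moved. The work goes in short steps, Python scripts to look and compute and a tool call to move; the robot and the scene stay as the last step left them, time stands still between calls to the robot, and variables do not carry over. Pictures are saved under pics/ and viewed, and the job is handed in when it is done.

Besides the shell and the picture viewer there is one more tool, called after "Call:" as a command line: name --argument value ..., lists and objects as JSON in quotes. play_rows: Moves the arm, as the interface text tells. Its arguments: {"type":"object","properties":{"motion":{"type":"array","items":{"type":"array"}},"gripper":{"type":"number"},"squeeze":{"type":"number"}},"required":["motion"]}

```bash
mkdir -p pics; ls; cat > h.py <<'E'
import numpy as np, cv2
from scipy.spatial.transform import Rotation as Rn
from workcell import bot, cams
def save(n,im): cv2.imwrite('pics/'+n,cv2.cvtColor(np.ascontiguousarray(im),cv2.COLOR_RGB2BGR))
def towest(cam,p,st=None):
    c=cams.calibration(cam)
    p=np.asarray(p,float)
    if cam=='wrist':
        T=np.array(c['tool_from_camera']); q=p@T[:3,:3].T+T[:3,3]
        return q@Rn.from_rotvec(st['tcp_rot']).as_matrix().T+np.array(st['tool_pos'])
    return (p-np.array(c['t']))@np.array(c['R'])
def cloud(cam,d,st=None):
    K=np.array(cams.calibration(cam)['mtx']); v,u=np.mgrid[:420,:560]
    P=np.stack([(u-K[0,2])/K[0,0]*d,(v-K[1,2])/K[1,1]*d,d],-1)
    return towest(cam,P.reshape(-1,3),st).reshape(420,560,3)
E
python3 - <<'E'
from h import *
st=bot.read_state(); print(st)
for c in ['scene','top']:
    im,d=cams.read_camera(c); save(c+'0.png',im); np.savez(c+'0.npz',im=im,d=d,P=cloud(c,d))
    for l in ['skewer_grip','collar_a_center','mat_top']:
        for r in cams.mark_of(c,l):
            K=np.array(cams.calibration(c)['mtx']);p=np.array(r['xyz']);uv=K@p/p[2]
            print(c,l,round(r['conf'],2),towest(c,p).round(3),uv[:2].round())
E
```

```text
pics
{'time': 0.0, 'q': array([ 1.18010640e+00,  2.64733798e-01,  1.60538206e+00,  1.69532448e-05,
        1.27366679e+00, -3.68925758e-02]), 'joint_vel': array([ 6.74877264e-04, -3.15001812e-03, -8.79388629e-04, -8.96596566e-04,
        1.05275940e-04, -4.41575445e-05]), 'joint_torque': array([-5.30516681e-04, -5.15130186e+01, -3.67300344e+01, -1.57410163e-04,
        1.31087413e-02, -1.79335944e-05]), 'tool_pos': array([0.23357841, 0.63252726, 0.22997069]), 'tcp_rot': array([-1.35726018, -0.94337759,  0.94643666]), 'wrist_force': array([ 0.36596045,  0.0082347 , -0.58668981]), 'torque': array([ 0.01115925, -0.05299701, -0.04284686]), 'width': 0.997886535100054}
scene collar_a_center 0.96 [0.634 0.365 0.033] [404. 314.]
scene collar_a_center 0.94 [0.357 0.164 0.034] [366. 197.]
scene collar_a_center 0.89 [0.517 0.398 0.035] [446. 281.]
scene collar_a_center 0.65 [0.653 0.207 0.094] [319. 253.]
scene collar_a_center 0.62 [0.782 0.233 0.038] [287. 331.]
scene mat_top 0.73 [ 0.551 -0.278  0.001] [179. 182.]
scene mat_top 0.6 [0.656 0.206 0.094] [317. 253.]
top collar_a_center 0.79 [0.632 0.369 0.037] [162. 199.]
top collar_a_center 0.7 [0.784 0.234 0.036] [211. 142.]
top collar_a_center 0.63 [0.517 0.398 0.035] [151. 241.]
top collar_a_center 0.55 [0.654 0.207 0.097] [218. 186.]
```

View pics/scene0.png

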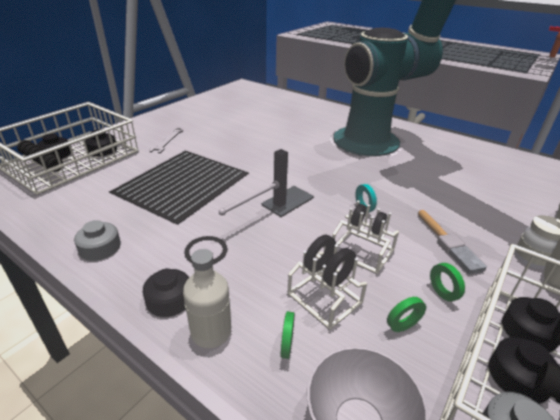

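View pics/top0.png

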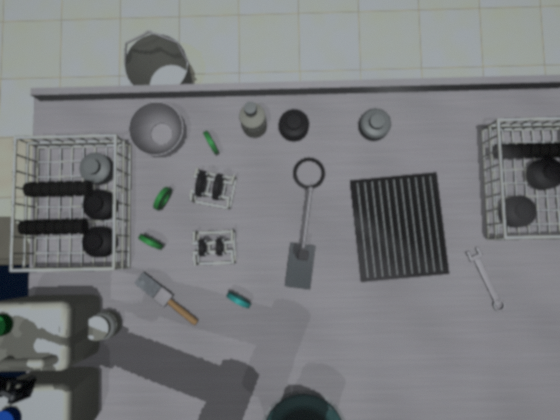

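```bash
python3 - <<'E'
from h import *
s=np.load('scene0.npz'); t=np.load('top0.npz')
a=cv2.resize(s['im'][130:340,170:420],(800,600)[:2],interpolation=cv2.INTER_CUBIC); a=cv2.resize(s['im'][130:340,170:420],None,fx=2.8,fy=2.8,interpolation=cv2.INTER_CUBIC)
save('s_crop.png',a)
save('t_crop.png',cv2.resize(t['im'][90:300,130:350],None,fx=2.8,fy=2.8,interpolation=cv2.INTER_CUBIC))
for n,z,pts in [('scene',s,[(280,155),(280,180),(250,198),(222,212),(205,240),(240,228),(289,200),(190,250)]),('top',t,[(300,245),(299,270),(308,205),(310,190),(309,158),(323,172),(309,172)])]:
    for u,v in pts: print(n,u,v,z['P'][v,u].round(3))
E
```

```text
scene 280 155 [0.488 0.003 0.148]
scene 280 180 [0.489 0.005 0.085]
scene 250 198 [ 0.571 -0.015  0.071]
scene 222 212 [ 0.648 -0.027  0.072]
scene 205 240 [ 0.676 -0.056 -0.   ]
scene 240 228 [ 0.595 -0.026 -0.003]
scene 289 200 [0.445 0.004 0.006]
scene 190 250 [ 0.718 -0.058 -0.   ]
top 300 245 [ 0.5   -0.002  0.009]
top 299 270 [0.484 0.034 1.235]
top 308 205 [ 0.603 -0.023  0.076]
top 310 190 [ 0.641 -0.029  0.081]
top 309 158 [ 0.741 -0.033  0.004]
top 323 172 [ 0.701 -0.07   0.006]
top 309 172 [ 0.702 -0.032  0.001]
```

View pics/s_crop.png

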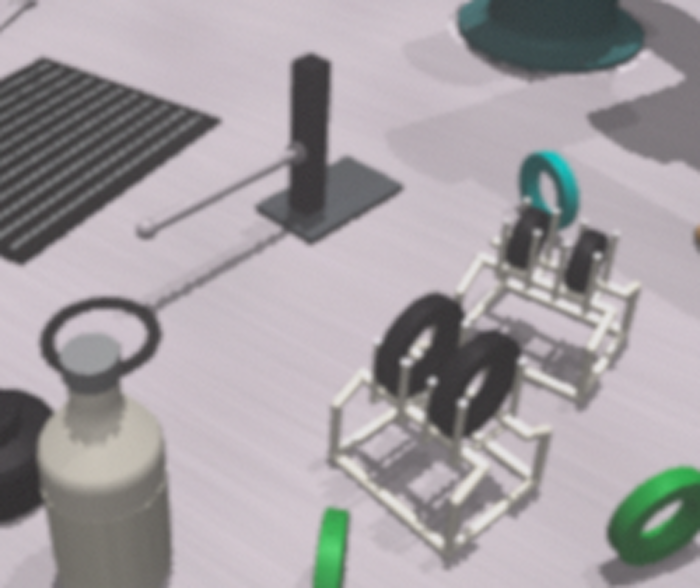

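View pics/t_crop.png

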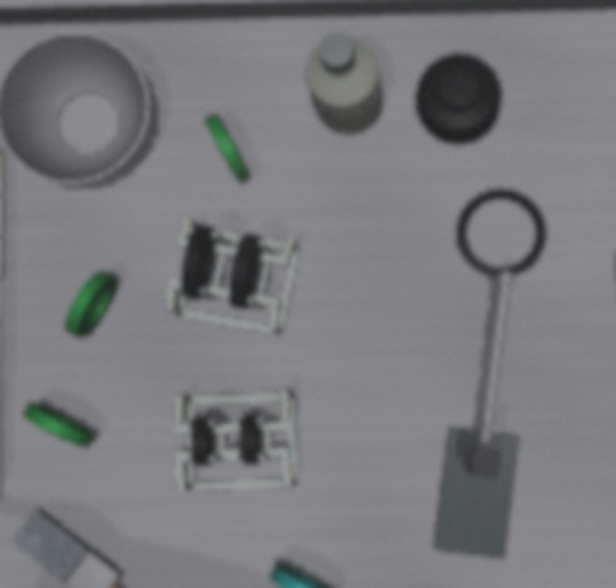

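```bash
cat > m.py <<'E'
from h import *
def box(P,im,lo,hi):
    m=np.all((P>lo)&(P<hi),-1); return P[m],im[m],m
for n in ['scene','top']:
    z=np.load(n+'0.npz');P=z['P'];im=z['im'].astype(int)
    # post
    p,c,m=box(P,im,[.44,-.05,.10],[.54,.05,.2]); print(n,'post',len(p),p.min(0).round(4),p.max(0).round(4),p.mean(0).round(4))
    p,c,m=box(P,im,[.44,-.05,.14],[.54,.05,.2]); print(n,'top',len(p),p.min(0).round(4),p.max(0).round(4),p.mean(0).round(4))
    p,c,m=box(P,im,[.51,-.08,.05],[.7,.03,.1]); 
    if len(p)>5:
        q=p.mean(0);v=np.linalg.svd(p-q)[2][0];print(n,'rod',len(p),q.round(4),v.round(4),np.degrees(np.arctan2(v[1],v[0])),p.max(0),p.min(0))
    p,c,m=box(P,im,[.35,-.1,.003],[.56,.1,.02]); 
    dark=c.sum(1)<330
    p=p[dark]; 
    if len(p)>20:
        r=cv2.minAreaRect((p[:,:2]*1000).astype(np.float32)); print(n,'foot',len(p),r)
    p,c,m=box(P,im,[.55,.1,.05],[.75,.3,.16]); dark=c.sum(1)<200
    p=p[dark];print(n,'collars',len(p),p.min(0).round(3),p.max(0).round(3))
    if len(p)>20:
        _,lab,ce=cv2.kmeans(p.astype(np.float32),2,None,(3,50,1e-6),5,2)
        for k in range(2):
            a=p[lab[:,0]==k];r=cv2.minAreaRect((a[:,:2]*1000).astype(np.float32));print('  ',len(a),ce[k].round(4),a.min(0).round(4),a.max(0).round(4),r)
    p,c,m=box(P,im,[.35,-.5,-.003],[.75,-.1,.02]); dark=c.sum(1)<240
    p=p[dark]; r=cv2.minAreaRect((p[:,:2]*1000).astype(np.float32)); print(n,'mat',len(p),r,np.median(p[:,2]))
E
python3 m.py; python3 -c "
from h import *
st=bot.read_state();print(Rn.from_rotvec(st['tcp_rot']).as_matrix().round(3))
for c in ['scene','top']:
  k=cams.calibration(c);print(k['mtx'],-np.array(k['R']).T@k['t'])
print(cams.calibration('wrist'))"
```

```text
scene post 321 [ 0.4639 -0.0194  0.1   ] [0.4898 0.0087 0.1503] [ 0.4815 -0.0016  0.1282]
scene top 97 [ 0.4645 -0.0176  0.14  ] [0.4897 0.0077 0.1503] [ 0.4794 -0.0028  0.1464]
scene rod 273 [ 0.5901 -0.0199  0.0717] [ 0.9894 -0.1451  0.0023] -8.34535277527566 [ 0.65331572 -0.00653097  0.07743889] [ 0.511075   -0.03823563  0.06436654]
scene foot 637 ((448.94500732421875, -0.1714324951171875), (73.55547332763672, 116.66837310791016), 82.60121154785156)
scene collars 1051 [0.627 0.199 0.066] [0.698 0.264 0.129]
   569 [0.6683 0.2538 0.1025] [0.6368 0.2397 0.0657] [0.6979 0.2641 0.1294] ((666.2747802734375, 250.91693115234375), (14.912050247192383, 62.661556243896484), 78.0720443725586)
   482 [0.658  0.2118 0.101 ] [0.6274 0.1986 0.0658] [0.6892 0.2243 0.1291] ((657.6513671875, 209.84030151367188), (14.929411888122559, 63.99261474609375), 74.60066223144531)
scene mat 2488 ((549.5457153320312, -270.5043029785156), (274.5427551269531, 236.01991271972656), 4.017341136932373) 0.0036941509282810733
top post 103 [ 0.4623 -0.0168  0.1087] [0.4866 0.0077 0.1546] [ 0.4741 -0.004   0.1495]
top 
[... 1125 characters left out ...]
1 0.53707766]
[[449.02439295   0.         277.32825473]
 [  0.         449.02439295 213.0246138 ]
 [  0.           0.           1.        ]] [0.48362127 0.03437444 1.23512906]
{'mtx': array([[342.94570917,   0.        , 280.02757893],
       [  0.        , 342.94570917, 207.82428296],
       [  0.        ,   0.        ,   1.        ]]), 'tool_from_camera': array([[ 9.99999862e-01, -5.25351802e-04,  1.55316515e-05,
         2.24426690e-04],
       [-1.83663644e-04, -3.21607571e-01,  9.46873031e-01,
        -1.42468431e-01],
       [-4.92446357e-04, -9.46872903e-01, -3.21607623e-01,
         8.30593973e-02],
       [ 0.00000000e+00,  0.00000000e+00,  0.00000000e+00,
         1.00000000e+00]])}
```

Call:
play_rows --motion '[[[0.355,-0.965,0],[0,0,-0.9]],[[0.355,-0.965,0],[0,0,-0.9]],[[0.355,-0.965,0],[0,0,-0.9]],[[0.355,-0.965,0],[0,0,-0.9]],[[0.355,-0.965,0],[0,0,-0.9]],[[0.355,-0.965,0],[0,0,-0.9]],[[0.355,-0.965,0],[0,0,-0.9]],[[0.355,-0.965,0],[0,0,-0.9]]]' --gripper 0

```text
time: 1.4
tool_pos: [0.3766, 0.2452, 0.2316]
tcp_rot: [-1.534, -0.397, 0.396]
wrist_force: [-0.2, 0.8, -0.5]
width: 1.001
```

Call:
play_rows --motion '[[[0.25,-0.6275,0],[0,0,-0.836]],[[0.25,-0.6275,0],[0,0,-0.836]],[[0.25,-0.6275,0],[0,0,-0.836]],[[0.25,-0.6275,0],[0,0,-0.836]],[[0.25,-0.6275,0],[0,0,-0.836]],[[0.25,-0.6275,0],[0,0,-0.836]],[[0.25,-0.6275,0],[0,0,-0.836]]]'

```text
time: 2.28
tool_pos: [0.4757, -0.0026, 0.2312]
tcp_rot: [-1.567, 0.115, -0.114]
wrist_force: [0.3, 1.0, 0.1]
width: 1.001
```

```bash
cat > w.py <<'E'
from h import *
import sys
n=sys.argv[1]
st=bot.read_state(); im,d=cams.read_camera('wrist'); P=cloud('wrist',d,st)
R=Rn.from_rotvec(st['tcp_rot']).as_matrix()
print(st['time'],st['tool_pos'].round(4),'yaw',np.degrees(np.arctan2(R[1,0],R[0,0])).round(2),'tool y',R[:,1].round(3),st['wrist_force'].round(2),st['torque'].round(2),st['width'],st['q'].round(2))
save(n+'.png',im); np.savez(n+'.npz',im=im,d=d,P=P)
E
python3 w.py w1; python3 - <<'E'
import numpy as np
z=np.load('w1.npz');P=z['P']
m=(np.all((P>[.44,-.05,.10])&(P<[.54,.05,.17]),-1));p=P[m];print(len(p),p.min(0).round(4),p.max(0).round(4))
m=(np.all((P>[.44,-.05,.145])&(P<[.54,.05,.16]),-1));p=P[m];print(len(p),p.mean(0).round(4))
E
```

```text
2.275 [ 0.4757 -0.0026  0.2312] yaw -8.34 tool y [-0.     0.001 -1.   ] [0.3  1.   0.07] [-0.03  0.01 -0.11] 1.0010096341382633 [-0.06 -0.12  2.01  0.    1.25  0.09]
1628 [ 0.4624 -0.0166  0.1001] [0.4889 0.0103 0.1517]
1113 [ 0.4757 -0.0023  0.1495]
```

View pics/w1.png

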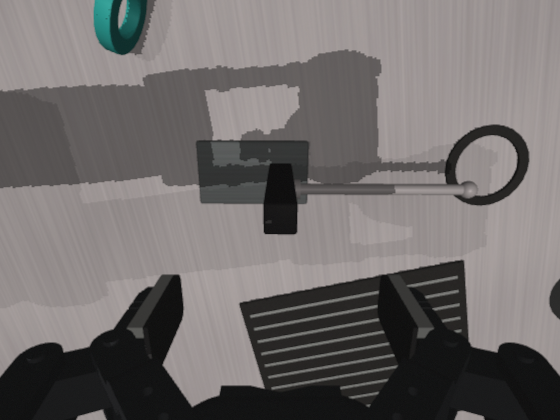

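Wrist view: the rod lies level in the picture at row 188, so the yaw matches. The post is at (280,200) and the loose gasket at (487,165). Candidates for the large collars (scene): black pair in the far rack at (319,252)/(340,265), the ones wanted. Small black pair at (357,215)/(380,222), green rings (447,281), (407,314), (288,333), turquoise (366,197) and flat gasket (205,248) are not. The 70 mm size and 0.13 m height in the cloud confirm the choice.

Call:
play_rows --motion '[[[0,0,-0.12],[0,0,0]],[[0,0,-0.22],[0,0,0]],[[0,0,-0.28],[0,0,0]],[[0,0,-0.312],[0,0,0]],[[0,0,-0.312],[0,0,0]]]'

```text
time: 2.95
tool_pos: [0.4752, -0.0029, 0.106]
tcp_rot: [-1.568, 0.115, -0.113]
wrist_force: [0.9, -0.4, 0.5]
width: 0.999
```

Call:
play_rows --motion '[[[0,0,0],[0,0,0]],[[0,0,0],[0,0,0]],[[0,0,0],[0,0,0]],[[0,0,0],[0,0,0]],[[0,0,0],[0,0,0]],[[0,0,0],[0,0,0]]]' --gripper 1 --squeeze 90

```text
time: 3.7
tool_pos: [0.476, -0.0038, 0.1073]
tcp_rot: [-1.568, 0.115, -0.115]
wrist_force: [-3.1, 0.5, 5.5]
width: 0.269
```

Call:
play_rows --motion '[[[0,0,0.03],[0,0,0]],[[0,0,0.08],[0,0,0]],[[0,0,0.14],[0,0,0]],[[0,0,0.2],[0,0,0]],[[0,0,0.24],[0,0,0]],[[0,0,0.25],[0,0,0]],[[0,0,0.25],[0,0,0]]]'

```text
time: 4.58
tool_pos: [0.4755, -0.0038, 0.2059]
tcp_rot: [-1.568, 0.116, -0.114]
wrist_force: [-0.6, 0.4, -6.8]
width: 0.267
```

```bash
python3 w.py w2
```

```text
4.575 [ 0.4755 -0.0038  0.2059] yaw -8.39 tool y [-0.001  0.    -1.   ] [-0.58  0.41 -6.82] [-0.   -0.04  0.01] 0.26682779208227847 [-0.06 -0.1   2.04 -0.    1.2   0.09]
```

View pics/w2.png

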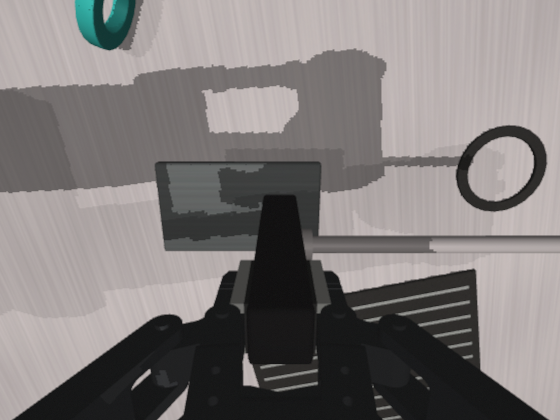

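Call:
play_rows --motion '[[[0.02,0,0],[0,0,0.08]],[[0.05,-0.01,0],[0,0,0.25]],[[0.08,-0.015,0],[0,0,0.43]],[[0.11,-0.02,0],[0,0,0.61]],[[0.14,-0.025,0],[0,0,0.79]],[[0.16,-0.034,0],[0,0,0.959]]]'

```text
time: 5.38
tool_pos: [0.5395, -0.0173, 0.2048]
tcp_rot: [-1.516, -0.477, 0.481]
wrist_force: [-0.9, -0.1, -5.1]
width: 0.272
```

Call:
play_rows --motion '[[[0.03,-0.005,0],[0,0,0.18]],[[0.06,-0.01,0],[0,0,0.36]],[[0.09,-0.015,0],[0,0,0.54]],[[0.12,-0.025,0],[0,0,0.72]],[[0.15,-0.03,0],[0,0,0.88]],[[0.16,-0.034,0],[0,0,0.959]],[[0.16,-0.034,0],[0,0,0.959]]]'

```text
time: 6.25
tool_pos: [0.6032, -0.031, 0.2047]
tcp_rot: [-1.3, -1.05, 1.053]
wrist_force: [0.2, 0.6, -5.7]
width: 0.271
```

```bash
cat > m2.py <<'E'
from h import *
import sys
tag=sys.argv[1]
st=bot.read_state();R=Rn.from_rotvec(st['tcp_rot']).as_matrix()
print(st['time'],st['tool_pos'].round(4),'yaw',np.degrees(np.arctan2(R[1,0],R[0,0])).round(2),'ty',R[:,1].round(3),st['wrist_force'].round(2))
for c in ['scene','top']:
    im,d=cams.read_camera(c); save(f'{c}_{tag}.png',im); np.savez(f'{c}_{tag}.npz',im=im,d=d,P=cloud(c,d))
E
python3 m2.py pre; python3 - <<'E'
from h import *
u=np.array([.2079,.978]);n=np.array([-.978,.2079]);A=np.array([.6036,-.031])
for c in ['scene','top']:
    z=np.load(c+'_pre.npz');P=z['P'];r=P[...,:2]-A;s=r@u;t=r@n
    m=(s>.03)&(s<.2)&(abs(t)<.03)&(P[...,2]>.13)&(P[...,2]<.2)
    p=P[m];print(c,m.sum(),s[m].max())
    for lo in np.arange(.03,.2,.025):
        k=(s[m]>lo)&(s[m]<lo+.025)
        if k.sum(): print(lo.round(3),k.sum(),'t',np.median(t[m][k]).round(4),'z',np.median(p[k,2]).round(4), 'zmax',p[k,2].max().round(4))
E
```

```text
6.25 [ 0.6032 -0.031   0.2047] yaw 77.86 ty [-0.003  0.    -1.   ] [ 0.19  0.61 -5.73]
scene 362 0.1783901732784474
0.03 44 t -0.0033 z 0.1696 zmax 0.172
0.055 54 t -0.0033 z 0.1699 zmax 0.1723
0.08 52 t -0.0035 z 0.1695 zmax 0.1715
0.105 60 t -0.0036 z 0.1695 zmax 0.1728
0.13 64 t -0.0035 z 0.1688 zmax 0.1715
0.155 88 t -0.004 z 0.1695 zmax 0.1741
top 206 0.17791744395399475
0.055 28 t 0.0025 z 0.1719 zmax 0.1759
0.08 44 t 0.002 z 0.172 zmax 0.1751
0.105 43 t 0.0017 z 0.1722 zmax 0.1764
0.13 42 t 0.0016 z 0.1725 zmax 0.1773
0.155 49 t 0.0022 z 0.1728 zmax 0.1767
```

View pics/scene_pre.png

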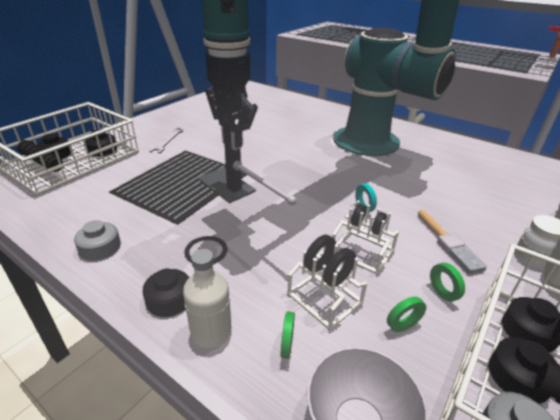

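The scene shows the skewer held level, its rod pointing at the collar rack, tip at (292,200).

Call:
play_rows --motion '[[[0,0,-0.05],[0,0,0]],[[0,0,-0.11],[0,0,0]],[[0,0,-0.16],[0,0,0]],[[0,0,-0.185],[0,0,0]],[[0,0,-0.185],[0,0,0]]]'

```text
time: 6.98
tool_pos: [0.6029, -0.0309, 0.1311]
tcp_rot: [-1.3, -1.051, 1.054]
wrist_force: [0.8, 0.5, -5.5]
width: 0.271
```

Call:
play_rows --motion '[[[0.005,0.0245,0],[0,0,0]],[[0.0125,0.0611,0],[0,0,0]],[[0.0208,0.0978,0],[0,0,0]],[[0.026,0.1222,0],[0,0,0]],[[0.026,0.1222,0],[0,0,0]]]'

```text
time: 7.6
tool_pos: [0.6145, 0.0191, 0.1326]
tcp_rot: [-1.301, -1.054, 1.054]
wrist_force: [-0.2, -0.5, -5.6]
width: 0.273
```

```bash
python3 m2.py ins; python3 w.py w3;python3 - <<'E'
from h import *
z=np.load('scene_ins.npz');save('s_ins.png',cv2.resize(z['im'][150:330,190:400],None,fx=3.2,fy=3.2,interpolation=cv2.INTER_CUBIC))
E
```

```text
7.6 [0.6145 0.0191 0.1326] yaw 78.02 ty [ 0. -0. -1.] [-0.19 -0.47 -5.62]
7.7 [0.6142 0.018  0.1324] yaw 77.96 tool y [-0. -0. -1.] [-0.29  1.19 -4.69] [0.06 0.   0.01] 0.27010032323423644 [-0.01  0.23  1.84 -0.    1.08 -1.37]
```

View pics/s_ins.png

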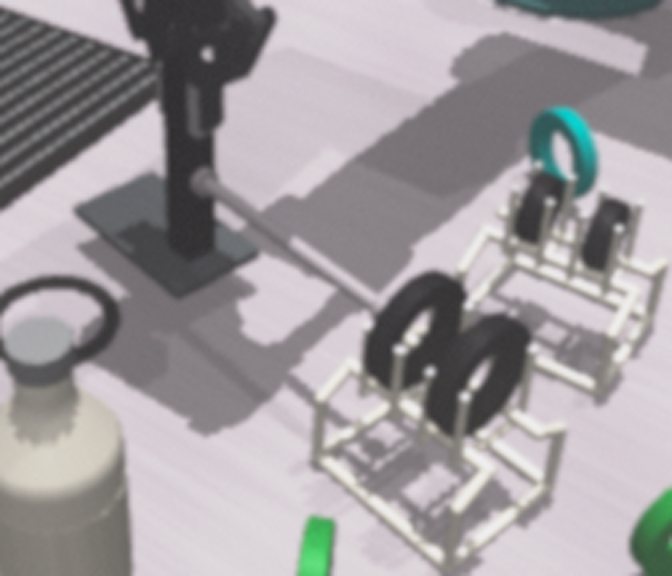

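View pics/w3.png

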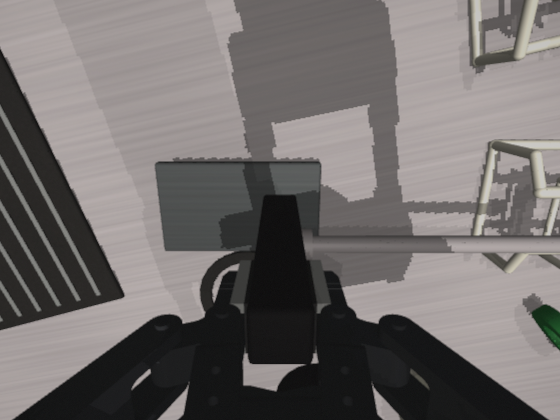

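Crop: tip just before collar a's hole around (375,300), in line with the hole. Wrist view: the rod heads centrally into the rack mouth. Going on in.

Call:
play_rows --motion '[[[0.0052,0.0245,0],[0,0,0]],[[0.0104,0.049,0],[0,0,0]],[[0.0156,0.0734,0],[0,0,0]],[[0.0208,0.0978,0],[0,0,0]],[[0.026,0.1222,0],[0,0,0]],[[0.026,0.1222,0],[0,0,0]]]'

```text
time: 8.5
tool_pos: [0.6249, 0.0677, 0.1325]
tcp_rot: [-1.301, -1.054, 1.053]
wrist_force: [1.1, -0.5, -7.3]
width: 0.271
```

```bash
python3 m2.py ins2;python3 - <<'E'
from h import *
z=np.load('scene_ins2.npz');save('s_ins2.png',cv2.resize(z['im'][150:330,190:400],None,fx=3.2,fy=3.2,interpolation=cv2.INTER_CUBIC))
E
```

```text
8.5 [0.6249 0.0677 0.1325] yaw 77.99 ty [ 0.  0. -1.] [ 1.14 -0.46 -7.25]
```

View pics/s_ins2.png

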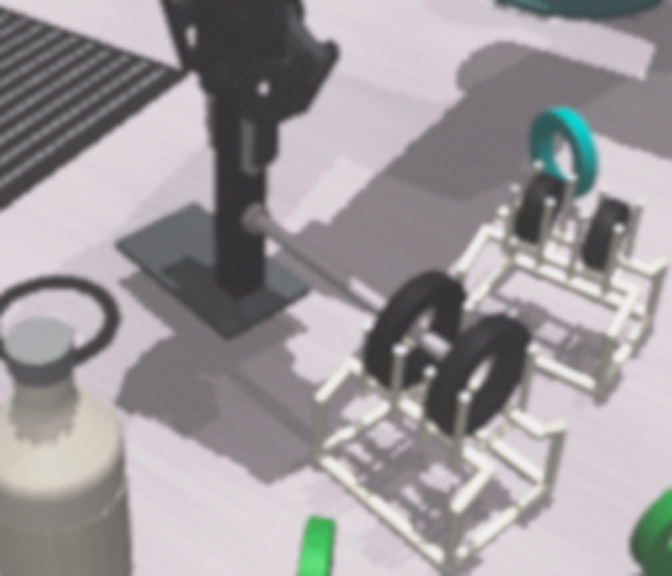

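The tip is through a and shows between the collars at (432,343), with no collar moved and no force change. Next, 70 mm more.

Call:
play_rows --motion '[[[0.0052,0.0245,0],[0,0,0]],[[0.0104,0.049,0],[0,0,0]],[[0.0156,0.0734,0],[0,0,0]],[[0.0208,0.0978,0],[0,0,0]],[[0.026,0.1222,0],[0,0,0]],[[0.0312,0.1467,0],[0,0,0]],[[0.0364,0.1711,0],[0,0,0]],[[0.0364,0.1711,0],[0,0,0]]]'

```text
time: 9.6
tool_pos: [0.6394, 0.1361, 0.1325]
tcp_rot: [-1.301, -1.053, 1.053]
wrist_force: [0.7, 0.3, -5.8]
width: 0.272
```

```bash
python3 m2.py ins3;python3 - <<'E'
from h import *
z=np.load('scene_ins3.npz');save('s_ins3.png',cv2.resize(z['im'][150:330,190:400],None,fx=3.2,fy=3.2,interpolation=cv2.INTER_CUBIC))
E
```

```text
9.6 [0.6394 0.1361 0.1325] yaw 77.98 ty [ 0.  0. -1.] [ 0.69  0.26 -5.85]
```

View pics/s_ins3.png

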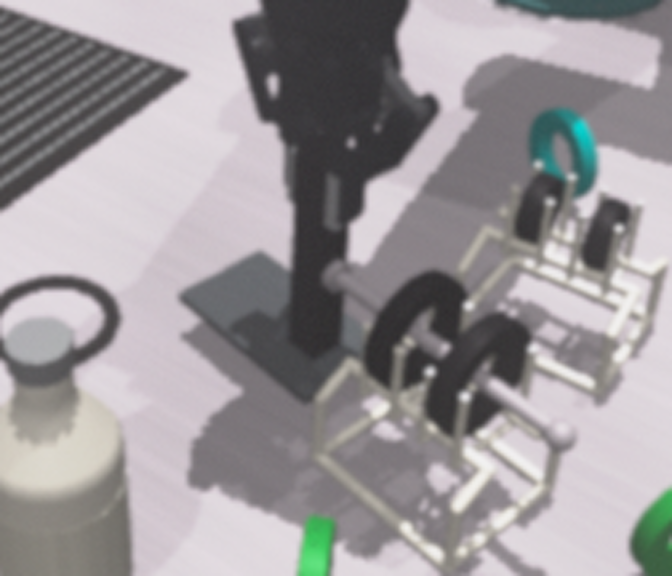

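Ball end shows beyond b at (563,435). The rod passes both holes, and the foot is clear of the rack. Lifting straight up.

Call:
play_rows --motion '[[[0,0,0.02],[0,0,0]],[[0,0,0.035],[0,0,0]],[[0,0,0.05],[0,0,0]],[[0,0,0.07],[0,0,0]],[[0,0,0.09],[0,0,0]],[[0,0,0.11],[0,0,0]],[[0,0,0.13],[0,0,0]],[[0,0,0.15],[0,0,0]],[[0,0,0.15],[0,0,0]]]'

```text
time: 10.82
tool_pos: [0.64, 0.1354, 0.1938]
tcp_rot: [-1.303, -1.054, 1.051]
wrist_force: [0.6, -0.3, -7.3]
width: 0.271
```

Call:
play_rows --motion '[[[0,0,0.02],[0,0,0]],[[0,0,0.045],[0,0,0]],[[0,0,0.075],[0,0,0]],[[0,0,0.105],[0,0,0]],[[0,0,0.135],[0,0,0]],[[0,0,0.16],[0,0,0]],[[0,0,0.175],[0,0,0]],[[0,0,0.175],[0,0,0]]]'

```text
time: 11.82
tool_pos: [0.6396, 0.1353, 0.2632]
tcp_rot: [-1.302, -1.053, 1.052]
wrist_force: [0.0, 0.7, -7.8]
width: 0.275
```

```bash
python3 m2.py lift
```

```text
11.825 [0.6396 0.1353 0.2632] yaw 77.92 ty [ 0.001  0.    -1.   ] [ 0.03  0.65 -7.79]
```

View pics/scene_lift.png

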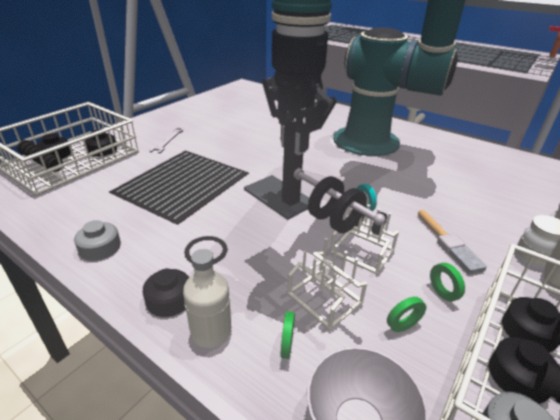

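Both collars hang on the rod at (326,198) and (350,210), clear above the rack. The small collars are still in theirs. Moving toward the mat.

Call:
play_rows --motion '[[[-0.014,-0.02,0],[0,0,0]],[[-0.041,-0.06,0],[0,0,0]],[[-0.082,-0.12,0],[0,0,0]],[[-0.127,-0.185,0],[0,0,0]],[[-0.171,-0.25,0],[0,0,0]],[[-0.215,-0.315,0],[0,0,0]],[[-0.26,-0.38,0],[0,0,0]],[[-0.301,-0.44,0],[0,0,0]],[[-0.328,-0.48,0],[0,0,0]],[[-0.34,-0.5,0],[0,0,0]]]'

```text
time: 13.18
tool_pos: [0.5023, -0.0658, 0.2626]
tcp_rot: [-1.302, -1.052, 1.051]
wrist_force: [0.4, 0.6, -7.6]
width: 0.275
```

Call:
play_rows --motion '[[[0,-0.02,0],[0,0,-0.03]],[[0,-0.06,0],[0,0,-0.1]],[[0,-0.12,0],[0,0,-0.2]],[[0,-0.19,0],[0,0,-0.31]],[[0,-0.26,0],[0,0,-0.42]],[[0,-0.33,0],[0,0,-0.53]],[[0,-0.4,0],[0,0,-0.64]],[[0,-0.46,0],[0,0,-0.74]],[[0,-0.5,0],[0,0,-0.8]],[[0,-0.522,0],[0,0,-0.82]]]'

```text
time: 14.42
tool_pos: [0.5034, -0.2745, 0.2622]
tcp_rot: [-1.497, -0.559, 0.559]
wrist_force: [0.4, 0.3, -6.6]
width: 0.272
```

Call:
play_rows --motion '[[[0,0,-0.01],[0,0,-0.03]],[[0,0,-0.03],[0,0,-0.1]],[[0,0,-0.05],[0,0,-0.2]],[[0,0,-0.08],[0,0,-0.32]],[[0,0,-0.11],[0,0,-0.44]],[[0,0,-0.14],[0,0,-0.56]],[[0,0,-0.16],[0,0,-0.68]],[[0,0,-0.18],[0,0,-0.77]],[[0,0,-0.19],[0,0,-0.82]],[[0,0,-0.19],[0,0,-0.82]]]'

```text
time: 15.68
tool_pos: [0.5029, -0.2724, 0.1857]
tcp_rot: [-1.569, -0.056, 0.058]
wrist_force: [0.5, 0.2, -7.2]
width: 0.268
```

```bash
python3 m2.py mat; python3 w.py w5
```

```text
15.675 [ 0.5029 -0.2724  0.1857] yaw 4.18 ty [-0.001  0.001 -1.   ] [ 0.53  0.19 -7.19]
15.775 [ 0.5034 -0.273   0.1865] yaw 4.19 tool y [ 0.  0. -1.] [-0.73  0.2  -7.  ] [ 0.01  0.07 -0.01] 0.2722122687974945 [-0.54  0.1   1.88  0.    1.16 -0.61]
```

View pics/scene_mat.png

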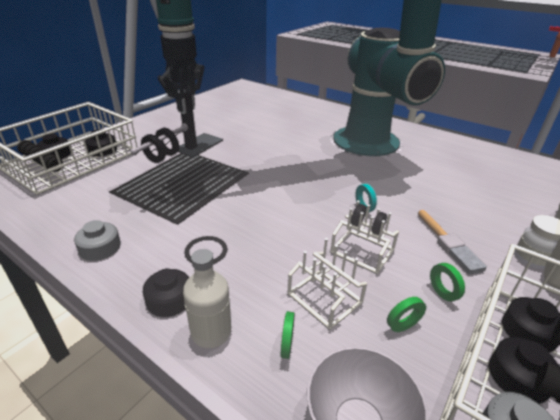

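View pics/w5.png

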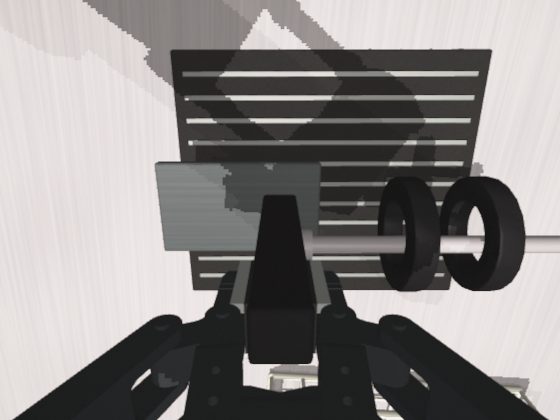

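Wrist view: both collars on the rod at (410,235) and (483,235), aligned with the mat's ribs, over the mat. Lowering.

Call:
play_rows --motion '[[[0,0,-0.03],[0,0,0]],[[0,0,-0.07],[0,0,0]],[[0,0,-0.11],[0,0,0]],[[0,0,-0.14],[0,0,0]],[[0,0,-0.16],[0,0,0]],[[0,0,-0.17],[0,0,0]],[[0,0,-0.175],[0,0,0]],[[0,0,-0.18],[0,0,0]],[[0,0,-0.18],[0,0,0]]]'

```text
time: 16.95
tool_pos: [0.5034, -0.2737, 0.1148]
tcp_rot: [-1.57, -0.057, 0.056]
wrist_force: [-0.5, 0.5, -7.3]
width: 0.265
```

Call:
play_rows --motion '[[[0,0,-0.002],[0,0,0]],[[0,0,-0.004],[0,0,0]],[[0,0,-0.006],[0,0,0]],[[0,0,-0.006],[0,0,0]]]'

```text
time: 17.45
tool_pos: [0.5033, -0.2737, 0.1124]
tcp_rot: [-1.57, -0.057, 0.056]
wrist_force: [-1.2, 0.2, -4.6]
width: 0.27
```

Call:
play_rows --motion '[[[0,0,-0.002],[0,0,0]],[[0,0,-0.003],[0,0,0]],[[0,0,-0.003],[0,0,0]]]'

```text
time: 17.82
tool_pos: [0.5034, -0.2738, 0.1124]
tcp_rot: [-1.57, -0.057, 0.056]
wrist_force: [-4.1, 2.1, 5.4]
width: 0.271
```

The foot is seated (force turned from −7 to +5 N). Releasing.

Call:
play_rows --motion '[[[0,0,0],[0,0,0]],[[0,0,0],[0,0,0]],[[0,0,0],[0,0,0]],[[0,0,0],[0,0,0]]]' --gripper 0.4 --squeeze 20

```text
time: 18.32
tool_pos: [0.5034, -0.2737, 0.1109]
tcp_rot: [-1.57, -0.057, 0.056]
wrist_force: [0.0, 0.2, -0.1]
width: 0.6
```

```bash
python3 w.py w6
```

```text
18.325 [ 0.5034 -0.2737  0.1109] yaw 4.12 tool y [ 0. -0. -1.] [ 0.04  0.15 -0.11] [ 0.05 -0.01 -0.01] 0.599996452496857 [-0.54  0.18  1.94 -0.    1.02 -0.61]
```

View pics/w6.png

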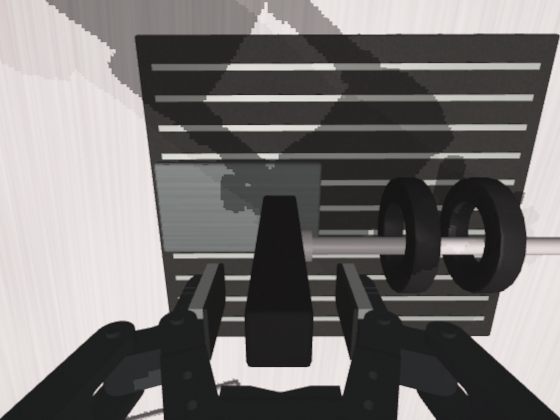

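It stands freely, but the foot's rear edge at (160,205) is only a few mm inside the mat's edge. I'll regrip and shift it 22 mm further along the mat.

Call:
play_rows --motion '[[[0,0,0],[0,0,0]],[[0,0,0],[0,0,0]],[[0,0,0],[0,0,0]],[[0,0,0],[0,0,0]],[[0,0,0],[0,0,0]]]' --gripper 1 --squeeze 90

```text
time: 19.0
tool_pos: [0.5031, -0.2737, 0.111]
tcp_rot: [-1.57, -0.056, 0.057]
wrist_force: [-1.4, -0.8, 2.1]
width: 0.267
```

Call:
play_rows --motion '[[[0,0,0.015],[0,0,0]],[[0,0,0.03],[0,0,0]],[[0.01,0,0.03],[0,0,0]],[[0.03,0.001,0.03],[0,0,0]],[[0.05,0.003,0.03],[0,0,0]],[[0.055,0.004,0.03],[0,0,0]],[[0.055,0.004,0.02],[0,0,0]],[[0.055,0.004,0.01],[0,0,0]],[[0.055,0.004,0.005],[0,0,0]],[[0.055,0.004,0.003],[0,0,0]]]'

```text
time: 20.25
tool_pos: [0.5249, -0.2719, 0.1117]
tcp_rot: [-1.57, -0.056, 0.057]
wrist_force: [0.3, 0.1, -6.9]
width: 0.271
```

Call:
play_rows --motion '[[[0,0,-0.002],[0,0,0]],[[0,0,-0.003],[0,0,0]],[[0,0,-0.003],[0,0,0]]]'

```text
time: 20.62
tool_pos: [0.5253, -0.2721, 0.1111]
tcp_rot: [-1.57, -0.057, 0.056]
wrist_force: [-0.2, -0.3, -6.3]
width: 0.267
```

Call:
play_rows --motion '[[[0,0,-0.002],[0,0,0]],[[0,0,-0.003],[0,0,0]],[[0,0,-0.003],[0,0,0]]]'

```text
time: 21.0
tool_pos: [0.5254, -0.2722, 0.111]
tcp_rot: [-1.57, -0.057, 0.056]
wrist_force: [-3.9, 1.7, 4.8]
width: 0.268
```

Seated again at +5 N. Opening, then rising straight up.

Call:
play_rows --motion '[[[0,0,0],[0,0,0]],[[0,0,0],[0,0,0]],[[0,0,0],[0,0,0]],[[0,0,0],[0,0,0]],[[0,0,0],[0,0,0]],[[0,0,0],[0,0,0]]]' --gripper 0.2

```text
time: 21.75
tool_pos: [0.5252, -0.272, 0.1096]
tcp_rot: [-1.57, -0.056, 0.056]
wrist_force: [-0.5, -0.4, 0.5]
width: 0.801
```

Call:
play_rows --motion '[[[0,0,0.04],[0,0,0]],[[0,0,0.1],[0,0,0]],[[0,0,0.18],[0,0,0]],[[0,0,0.26],[0,0,0]],[[0,0,0.34],[0,0,0]],[[0,0,0.4],[0,0,0]],[[0,0,0.4],[0,0,0]]]'

```text
time: 22.62
tool_pos: [0.5268, -0.2729, 0.2737]
tcp_rot: [-1.574, -0.061, 0.052]
wrist_force: [0.5, -0.2, -0.2]
width: 0.801
```

```bash
python3 m2.py end; python3 w.py w7
```

```text
22.625 [ 0.5268 -0.2729  0.2737] yaw 4.12 ty [ 0.006 -0.003 -1.   ] [ 0.5  -0.16 -0.19]
22.725 [ 0.5251 -0.2719  0.2698] yaw 4.12 tool y [ 0. -0. -1.] [-0.82 -0.18 -0.92] [-0.    0.02 -0.03] 0.7988228734197108 [-0.52  0.08  1.74  0.    1.31 -0.59]
```

View pics/scene_end.png

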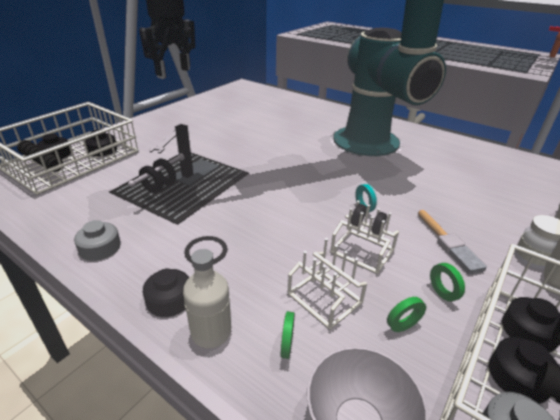

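View pics/w7.png

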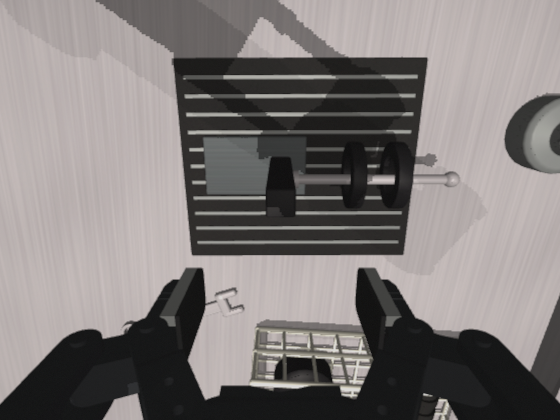

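The foot (205–305, 137–195) is well inside the mat. Both collars at (355,175) and (397,175) hang over the mat, and the gripper is clear above.

```bash
python3 -c "
from workcell import bot
print(bot.finish_job())"
```

```text
the job is handed in; nothing more can be done
None
```

The job is done and handed in at about 23 s of the 51 s allowed. I gripped the skewer by its post, ran its rod through both large collars and lifted them out of the rack together. It now stands on the drip mat with the collars hanging on its rod, and the gripper has let go.

- **Final checks:** The last pictures show the foot fully on the mat, both collars hanging over it, and the gripper open and clear above. The small, green and turquoise collars were left where they were. The wrist forces I read between moves stayed below 10 N.
- **One correction:** My first placement left the foot only a few millimetres inside the mat's edge. I regripped the post, raised the skewer about 12 mm and shifted it 22 mm further onto the mat before letting go.
- **Disagreement:** The "scene" and "top" cameras differed by about 6 mm across the rod. I used their average, and the rod went through both collars without touching anything that showed up in the force readings.

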